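# Scoop the ferrite cores into the lidded parts box

## Task

Fold the parts box's lid back until it stands at least upright, then use the scoop from the black mat to move every ferrite core out of both lanes of the blue tray into the box; touch the cores only with the scoop, never with the gripper. When all are in, stand the scoop level back on the middle of its mat and fold the lid fully shut, leaving the reel, bottle and phone where they are.

Things in the scene. Friction and masses are not known exactly. Their poses are not given: they have to be found in the camera images.
- tray: fixed blue open tray, 225 mm long (own x), 171 wide (y), 42 high. A wall along x parts it into two lanes, each 215 x 78 mm inside; walls 5 mm thick, vertical; floor 4 mm above the bench. Origin: centre of its underside, z up. Inner faces of the end walls at x = -107.5 and +107.5 mm; white label pads on the outside of the +x end. The scoop fits a lane with 5 mm to spare each side
- lane_a (a point): point on the inner floor, middle of the lane at the tray's -y side (41.5 mm off the tray's centre line; axes as the tray's)
- lane_b (a point): point on the inner floor, middle of the lane at the tray's +y side (41.5 mm off the tray's centre line; axes as the tray's)
- parts_box: fixed grey box, 140 mm (own x) by 160 (y), 65 high, walls and floor 5 mm, with a hinged clear lid. Origin: centre of its underside on the bench, z up. The hinge runs along y on the rim at x = +70 mm; the lid's pull tab sticks out past the wall at x = -70 mm
- lid (a joint): angle of the box's lid, rad: 0 flat shut on the box, 1.57 upright, 1.9 (stop) leaning back beyond the hinge. Stiff friction hinge: the lid stays at whatever angle it is left; about 1 N at the tab turns it
- lid_hinge (a point): point on the lid's hinge axis, middle of the box's +x rim, 65.5 mm above the bench. Its axes turn with the lid about its y; at lid angle 0 they are the box's axes
- lid_tab (a point): grip point on the lid's orange pull tab, 164 mm from the hinge axis (x = -164, z = +4 mm in the lid_hinge frame), 17 mm inside the tab's free end. The tab is 30 mm wide (along the hinge), 10 mm thick and sticks out 41 mm past the lid's edge and the box's wall; pinch it across its 30 mm. The lid plate is 140 x 160 x 6 mm
- scoop: loose aluminium scoop, about 120 g. Flat pan 90 mm long (own x), 68 wide (y), floor 2 mm, plain straight lip at the nose (x = +45 mm). Back wall (x = -45) and side walls 28 mm high; sides step down to 14 mm at x = +10 and end at x = +31. Red handle at the back. Origin: centre of the pan's underside, z up when level. Starts level on its mat, nose towards the mat's +x within 0.35 rad
- scoop_grip (a point): grip point on the scoop's red handle, at x = -68, y = 0, z = +73 mm in the scoop's frame. The handle is a flat-sided bar 16 mm wide (scoop y), 18 mm deep, slanting back 29 degrees from vertical, from (x -42, z 25) up to (x -88, z 107). Pinch it across its 16 mm; fingers may come down vertically or leaning either way
- scoop_mat: fixed black rubber mat, 140 mm (own x) by 110 (y), 3 mm thick, the scoop's resting place. Origin: centre of its underside on the bench, z up
- solder_reel: bystander: loose teal reel of solder wire, 77 x 57 x 32 mm, origin under its centre
- ipa_bottle: bystander: loose white dispenser bottle, 59 mm across, 118 mm high, origin under its centre
- phone_black: bystander: loose black phone lying flat, 149 x 69 x 9 mm, origin under its centre
- core1: chunky dark-grey ferrite core: barrel 26 mm across, 24 mm high (own z), well-rounded ends, 18 g, slippery (friction 0.3); may stand, lie or roll. Origin at its centre, 12 or 13 mm above what it rests on. Present cores start upright in the tray, at most 4 to a lane, all in the half of the lanes towards the tray's +x end (its -x 105 mm are empty). None if absent
- core2: chunky dark-grey ferrite core: barrel 26 mm across, 24 mm high (own z), well-rounded ends, 18 g, slippery (friction 0.3); may stand, lie or roll. Origin at its centre, 12 or 13 mm above what it rests on. Present cores start upright in the tray, at most 4 to a lane, all in the half of the lanes towards the tray's +x end (its -x 105 mm are empty). None if absent
- core3: chunky dark-grey ferrite core: barrel 26 mm across, 24 mm high (own z), well-rounded ends, 18 g, slippery (friction 0.3); may stand, lie or roll. Origin at its centre, 12 or 13 mm above what it rests on. Present cores start upright in the tray, at most 4 to a lane, all in the half of the lanes towards the tray's +x end (its -x 105 mm are empty). None if absent
- core4: chunky dark-grey ferrite core: barrel 26 mm across, 24 mm high (own z), well-rounded ends, 18 g, slippery (friction 0.3); may stand, lie or roll. Origin at its centre, 12 or 13 mm above what it rests on. Present cores start upright in the tray, at most 4 to a lane, all in the half of the lanes towards the tray's +x end (its -x 105 mm are empty). None if absent
- core5: chunky dark-grey ferrite core: barrel 26 mm across, 24 mm high (own z), well-rounded ends, 18 g, slippery (friction 0.3); may stand, lie or roll. Origin at its centre, 12 or 13 mm above what it rests on. Present cores start upright in the tray, at most 4 to a lane, all in the half of the lanes towards the tray's +x end (its -x 105 mm are empty). None if absent
- core6: chunky dark-grey ferrite core: barrel 26 mm across, 24 mm high (own z), well-rounded ends, 18 g, slippery (friction 0.3); may stand, lie or roll. Origin at its centre, 12 or 13 mm above what it rests on. Present cores start upright in the tray, at most 4 to a lane, all in the half of the lanes towards the tray's +x end (its -x 105 mm are empty). None if absent
- core7: chunky dark-grey ferrite core: barrel 26 mm across, 24 mm high (own z), well-rounded ends, 18 g, slippery (friction 0.3); may stand, lie or roll. Origin at its centre, 12 or 13 mm above what it rests on. Present cores start upright in the tray, at most 4 to a lane, all in the half of the lanes towards the tray's +x end (its -x 105 mm are empty). None if absent
- core8: chunky dark-grey ferrite core: barrel 26 mm across, 24 mm high (own z), well-rounded ends, 18 g, slippery (friction 0.3); may stand, lie or roll. Origin at its centre, 12 or 13 mm above what it rests on. Present cores start upright in the tray, at most 4 to a lane, all in the half of the lanes towards the tray's +x end (its -x 105 mm are empty). None if absent

How it is judged:
By the outcome, as a careful person would: the job done as asked, in the order asked, and still so for the second after the job is handed in, with the robot touching nothing.
Of core1, core2, core3, core4, core5, core6, core7, core8 only 4 to 7 are there at a start; the rules pass over those that are not, and their reading is None.
At some moment in a run one of scoop may be knocked a few centimetres aside while the robot is not near it.
It also fails if it takes over 200 s, if anything falls off the work surface, if the arm or the gripper's body presses on something with over 40 N, if the wrist force passes 120 N, or if a joint passes its speed limit or range.

## Robot

A 6-joint arm with a two-finger parallel gripper is mounted at the origin on a cart in front of the work surface, level with it; the furniture and walls round the work are solid. World frame = base frame: x ahead of the robot, y to its left, z up, the work surface at z = 0. Lengths are in m, angles in degrees, forces in N, time in s.
With the tool pointing down it reaches from about 0.325 to 0.85 m from the base axis. Payload 15.5 kg.
Tool frame: the origin (TCP) lies midway between the tips of the shut fingers; the grasp point (between the pads) lies 19 mm behind it; z points along the fingers, y is the line along which they close (so a half turn about z gives the same grasp; the last joint's range is limited). The gripper opens to 91 mm and grips with 3 to 60 N. Pads are 32 mm wide; open, the fingers measure 118 mm over their backs; the gripper's body (76 mm by 178 mm) begins 60 mm behind the grasp point.
Start: joints at [-70.904, 28.281, 77.091, -0, 74.628, -5.472], TCP at [0.26, -0.568, 0.214] pointing down, gripper open.
Joint ranges: [-166.48, 166.48], [-47.26, 123.95], [12.59, 153.08], [-70.14, 250.14], [6.76, 159.57], [-176.63, 176.63]. Speed limits (degrees/s): [108.29, 108.29, 147.25, 172.46, 172.46, 172.46].

## Interface

Orientations are given as a 3x3 rotation matrix whose columns are the frame's x, y, z axes.
In Python, from bench import ctrl gives the robot as it stands. The module is installed in compiled form; this text tells all that it offers. Calls block until the motion is done:
- ctrl.goto(position, orientation): joint-space move of the TCP to a pose.
- ctrl.move_l(position, vel=0.15, ori=None, contact_N=None): straight line of the TCP; ori=None keeps the orientation; vel is the mean speed in m/s. With contact_N (N) it stops when the force on the tool has changed by that much, and returns True; else False.
- ctrl.movej(angles): joint-space move.
- ctrl.command_gripper(opening): opening from 0.0 (shut) to 1.0 (fully open); the grip force is fixed at half the most; returns when the fingers have stopped.
- ctrl.sleep(seconds).
- ctrl.ik(position, orientation): joint angles nearest the present ones, or None.
- ctrl.read_camera(name): name is "side" or "top"; returns the picture (480x640x3 uint8, blue, green, red); there is no depth.
- ctrl.camera_params(name): a dict with "fx", "fy", "cx", "cy" (pixels), "D" ([k1, k2, p1, p2, k3] as OpenCV has them; the pictures are not rectified), "pose" (4x4, takes a point from camera to world coordinates). Camera axes: x right, y up, looking along -z (the intrinsics and any distortion apply to the point x, -y, -z); pixel columns grow to the right and rows downward; lengths in m; the calibration is good to about 2 mm. A picture is of the moment at which its call begins. camera_params takes no time and is no camera call.
A pose or a line that the arm cannot do raises ctrl.MotionError and nothing moves.
- ctrl.sign_off(): hands the job in; it is judged then, once.
Readings, each from a call of its own:
- ctrl.current_t(): time.
- ctrl.current_q(): joint angles.
- ctrl.current_dq(): joint speeds.
- ctrl.current_effort(): joint torques, N m.
- ctrl.current_tool_pos(): TCP position.
- ctrl.current_eef_rot(): TCP orientation.
- ctrl.current_contact_force(): force on the tool from outside, world axes, zero at the start.
- ctrl.current_wrist_torque(): the same for the moment, N m.
- ctrl.current_grip_width(): opening from 0.0 (shut) to 1.0 (fully open).
- ctrl.current_grasp_force(): force on a finger pad.
Only numpy, scipy, OpenCV 4.12 (cv2) and the standard library are available. Lean on these libraries where they do the work, as an engineer would, in place of code of your own. Each camera call takes 0.05 s, during which the arm holds its last target. There are 200 camera calls.

## Working session

There is one attempt and no reset: what is moved stays moved. The work goes in short steps, each a Python script; the robot and the scene stay as the last script left them, time stands still between calls to the robot, and variables do not carry over. Pictures are saved under pics/ and viewed, at most 14 in all, crops included, and the job is handed in when it is done.

```bash
mkdir -p pics; cat > h.py <<'E'
import numpy as np, cv2
from bench import ctrl
def shot(cam,name=None):
    im=ctrl.read_camera(cam)
    if name: cv2.imwrite(f'pics/{name}.png',im)
    return im
def ray(cam,uv):
    p=ctrl.camera_params(cam);K=np.array([[p['fx'],0,p['cx']],[0,p['fy'],p['cy']],[0,0,1]])
    q=cv2.undistortPoints(np.array(uv,float).reshape(-1,1,2),K,np.array(p['D'],float)).reshape(-1,2)
    T=np.array(p['pose']);d=np.c_[q[:,0],-q[:,1],-np.ones(len(q))]@T[:3,:3].T
    return T[:3,3],d
def onz(cam,uv,z):
    o,d=ray(cam,uv);return o+d*((z-o[2])/d[:,2])[:,None]
def proj(cam,P):
    p=ctrl.camera_params(cam);K=np.array([[p['fx'],0,p['cx']],[0,p['fy'],p['cy']],[0,0,1]])
    T=np.array(p['pose']);c=(np.atleast_2d(P)-T[:3,3])@T[:3,:3]
    c=c*[1,-1,-1]
    return cv2.projectPoints(c,np.zeros(3),np.zeros(3),K,np.array(p['D'],float))[0].reshape(-1,2)
E
python3 - <<'E'
from h import *
shot('top','top0');shot('side','side0')
for c in('top','side'):
    p=ctrl.camera_params(c);print(c,p['fx'],p['D'],np.round(p['pose'],3))
E
```

```text
top 452.64120456901975 [0.00493098 0.         0.         0.         0.        ] [[-0.009  0.992 -0.128  0.439]
 [-1.    -0.008  0.007 -0.093]
 [ 0.006  0.129  0.992  1.3  ]
 [ 0.     0.     0.     1.   ]]
side 449.42063234523556 [-0.06544376  0.          0.          0.          0.        ] [[-0.997 -0.037  0.066  0.653]
 [ 0.076 -0.39   0.918  0.953]
 [-0.008  0.92   0.391  0.539]
 [ 0.     0.     0.     1.   ]]
```

View pics/top0.png

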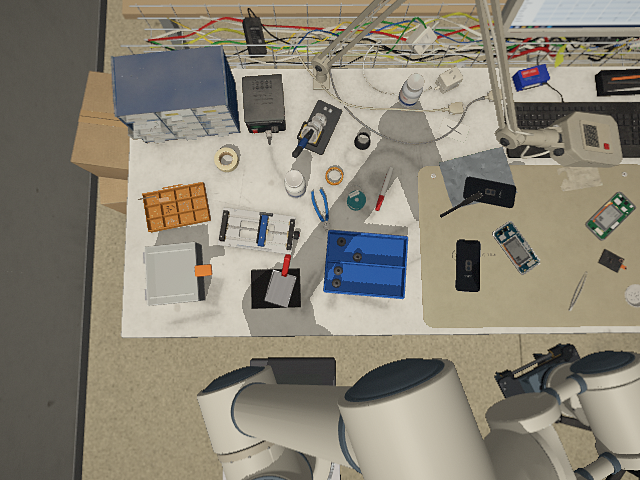

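View pics/side0.png

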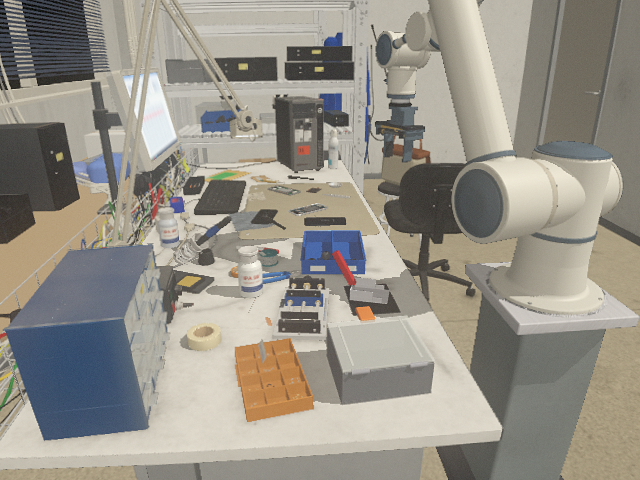

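```bash
python3 - <<'E'
from h import *
a=cv2.imread('pics/top0.png')[225:315,130:420]
b=cv2.imread('pics/side0.png')[220:410,290:450]
A=cv2.resize(a,None,fx=2.75,fy=2.75,interpolation=3)
B=cv2.resize(b,None,fx=1.8,fy=1.8,interpolation=3)
c=np.zeros((600,800,3),np.uint8);c[:A.shape[0],:A.shape[1]]=A;c[250:250+B.shape[0],:B.shape[1]]=B
a2=cv2.resize(cv2.imread('pics/top0.png')[255:315,240:310],None,fx=5,fy=5,interpolation=3);c[260:560,320:670]=a2
cv2.imwrite('pics/crop1.png',c)
E
```

```text
(no output)
```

View pics/crop1.png

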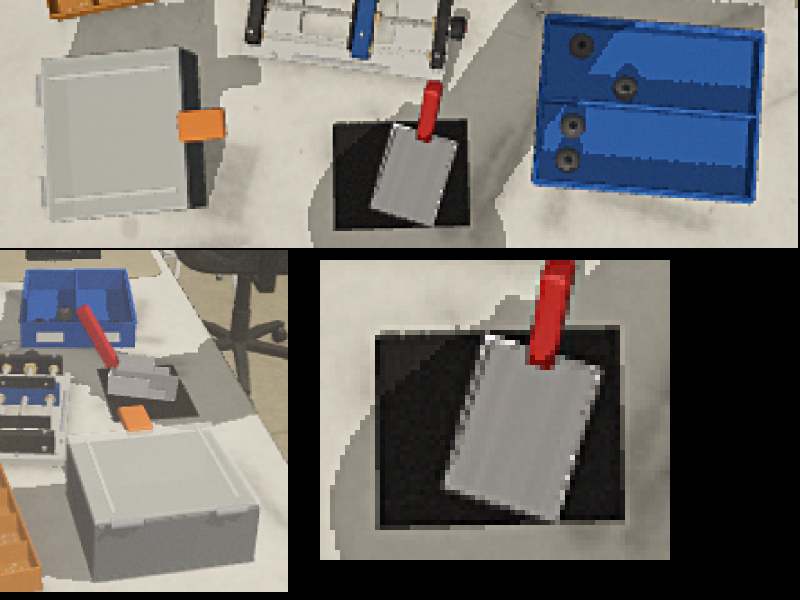

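```bash
cat >> h.py <<'E'
def blob(m,roi):
    x0,y0,x1,y1=roi;z=np.zeros_like(m);z[y0:y1,x0:x1]=m[y0:y1,x0:x1]
    c=max(cv2.findContours(z,cv2.RETR_EXTERNAL,cv2.CHAIN_APPROX_NONE)[0],key=cv2.contourArea)
    return cv2.convexHull(c)
def quad(h):
    for e in np.arange(1,15,.5):
        a=cv2.approxPolyDP(h,e,True)
        if len(a)<=4: return a.reshape(-1,2)+.0
def rectinfo(P):
    P=P[:,:2];c=P.mean(0);e=np.roll(P,-1,0)-P;L=np.linalg.norm(e,axis=1)
    return 'c',c.round(4),'L',L.round(3),'ang',np.degrees(np.arctan2(e[:,1],e[:,0])).round(1)
E
python3 - <<'E'
from h import *
im=cv2.imread('pics/top0.png');hsv=cv2.cvtColor(im,cv2.COLOR_BGR2HSV);H,S,V=cv2.split(hsv)
b=im.astype(int)
def go(n,m,roi,z):
    h=blob(m.astype(np.uint8)*255,roi);q=quad(h);print(n,q.tolist(),*rectinfo(onz('top',q,z)))
    r=cv2.boxPoints(cv2.minAreaRect(h));print('   mar',*rectinfo(onz('top',r,z)))
go('tray',(H>100)&(H<125)&(S>130),(315,225,415,305),.042)
go('mat',(V<60)|((b[:,:,0]<60)&(b[:,:,2]<60)),(245,262,305,312),.003)
m=(S<30)&(V>110);go('pan',m,(260,270,300,308),.01)
go('lid',(S<40)&(V>140)&(V<215),(140,238,202,308),.07)
for n,roi in(('tab',(190,255,220,285)),('handle',(275,245,300,285))):
    m=((S>150)&((H<20)|(H>170))).astype(np.uint8)*255
    h=blob(m,roi);print(n,cv2.boundingRect(h),quad(h).tolist(),*onz('top',quad(h).mean(0)[None],.07).round(4))
# cores
m=((V<75)&(S<110)).astype(np.uint8)*255
n,l,s,c=cv2.connectedComponentsWithStats(m[228:300,325:405])
for i in range(1,n):
    if s[i,4]>15: print('core',s[i],c[i]+[325,228],onz('top',[c[i]+[325,228]],.026).round(4))
E
```

```text
tray [[328.0, 231.0], [406.0, 236.0], [404.0, 297.0], [324.0, 291.0]] c [ 0.5197 -0.2383] L [0.219 0.17  0.221 0.167] ang [-94.2 176.1  85.2  -4.5]
   mar c [ 0.5189 -0.2393] L [0.175 0.228 0.175 0.224] ang [ -5.4 -95.3 173.2  84.8]
mat [[272.0, 269.0], [285.0, 307.0], [252.0, 308.0], [251.0, 271.0]] c [0.4532 0.0448] L [0.114 0.093 0.104 0.06 ] ang [-161.    91.2    2.1  -85.1]
   mar c [0.4536 0.0383] L [0.095 0.11  0.094 0.11 ] ang [ -87.3 -176.8   92.6    3.7]
pan [[273.0, 270.0], [295.0, 277.0], [287.0, 307.0], [265.0, 300.0]] c [0.4533 0.0016] L [0.066 0.087 0.065 0.087] ang [-108.1  164.8   72.   -14.8]
   mar c [0.4543 0.0019] L [0.089 0.07  0.089 0.069] ang [ -17.  -107.5  162.6   72.6]
lid [[201.0, 238.0], [201.0, 307.0], [140.0, 307.0], [140.0, 238.0]] c [0.4991 0.2931] L [0.186 0.163 0.186 0.166] ang [-178.6   89.4    2.3  -90.5]
   mar c [0.4991 0.2931] L [0.186 0.166 0.186 0.163] ang [   2.3  -90.5 -178.6   89.4]
tab (195, 264, 17, 13) [[210.0, 265.0], [211.0, 274.0], [195.0, 275.0], [195.0, 266.0]] [0.5041 0.2063 0.07  ]
handle (282, 254, 9, 23) [[286.0, 254.0], [290.0, 257.0], [284.0, 276.0], [282.0, 269.0]] [ 0.5184 -0.0176  0.07  ]
core [12  9  9  9 64] [341.03125 241.125  ] [[ 0.5847 -0.1722  0.026 ]]
core [28 25  9  9 48] [357.0625     256.70833333] [[ 0.54   -0.2168  0.026 ]]
core [ 9 38  9  7 33] [337.96969697 268.84848485] [[ 0.5063 -0.1624  0.026 ]]
core [ 7 51  9  6 34] [335.88235294 281.35294118] [[ 0.4714 -0.156   0.026 ]]
```

```bash
python3 - <<'E'
from h import *
mat=np.array([[251,270.4],[299.6,268.4],[300.4,307.4],[251.4,308.6]])
lid=np.array([[145.3,246.8],[196.2,242.1],[198,301],[147.5,305]])
print('mat',*rectinfo(onz('top',mat,.003)));print('lid',*rectinfo(onz('top',lid,.071)))
im=cv2.imread('pics/side0.png');hsv=cv2.cvtColor(im,cv2.COLOR_BGR2HSV);H,S,V=cv2.split(hsv)
m=((S>150)&((H<20)|(H>170))).astype(np.uint8)*255
h=blob(m,(350,300,385,325));print('tab side',quad(h).tolist(),onz('side',quad(h),.0745).round(4).tolist())
h=blob(m,(320,245,365,290));print('handle side',quad(h).tolist())
h=np.array([[286,254],[290,257]])
# handle top: ray from top at z=.11
print('handletop',onz('top',[[288,255.5]],.11).round(4))
m=((H>100)&(H<125)&(S>130)).astype(np.uint8)*255
h=blob(m,(295,225,370,280));print('tray side',quad(h).tolist(),onz('side',quad(h),.042).round(4).tolist())
E
```

```text
mat c [0.453  0.0146] L [0.139 0.11  0.138 0.108] ang [ -88.2 -179.1   90.8    1.1]
lid c [0.4955 0.2893] L [0.138 0.159 0.135 0.157] ang [ -85.2 -176.8   93.9    4.4]
tab side [[368.0, 306.0], [374.0, 318.0], [361.0, 319.0], [356.0, 308.0]] [[0.4924, 0.1703, 0.0745], [0.489, 0.2166, 0.0745], [0.5147, 0.2179, 0.0745], [0.5178, 0.1759, 0.0745]]
handle side [[336.0, 251.0], [354.0, 280.0], [350.0, 284.0], [333.0, 255.0]]
handletop [[ 0.5381 -0.0267  0.11  ]]
tray side [[305.0, 231.0], [321.0, 241.0], [316.0, 259.0], [305.0, 259.0]] [[0.5936, -0.3556, 0.042], [0.5511, -0.2683, 0.042], [0.5752, -0.1417, 0.042], [0.6046, -0.1445, 0.042]]
```

```bash
cat >> h.py <<'E'
from scipy.spatial.transform import Rotation as Ro
def S(h,p=0): return Ro.from_euler('z',h,degrees=True).as_matrix()@Ro.from_euler('y',p,degrees=True).as_matrix()
FL={1:np.diag([1.,-1,-1]),-1:np.diag([-1.,1,-1])}
LEAN=0
def tool(h,p=0,f=1,lean=0): return S(h,p+lean)@FL[f]
GR=np.array([-.068,0,.073])
def tcp_scoop(o,h,p=0,f=1,lean=0):
    "TCP pose so that scoop origin is at o"
    R=tool(h,p,f,lean); return np.array(o)+S(h,p)@GR+R[:,2]*.019, R
BOX=np.array([.4955,.2893]);BH=94.1
bx=np.array([np.cos(np.radians(BH)),np.sin(np.radians(BH)),0]);HINGE=np.r_[BOX,.0655]+.07*bx
TRAY=np.array([.519,-.239]);TH=85.6
def T2w(x,y,z): return np.r_[TRAY,0]+S(TH)@np.array([x,y,z])
def tabp(th): # grip point at lid angle th(deg)
    return HINGE+S(BH,th)@np.array([-.164,0,.004])
E
python3 - <<'E'
from h import *
def t(n,p,R):
    q=ctrl.ik(p,R);print(n,np.round(p,3),None if q is None else np.round(q))
print(np.round(tabp(0),3),np.round(tabp(90),3))
for f in(1,-1):
    print('flip',f)
    for th in(0,30,50):
        R=tool(BH,th,f);t(f'lid{th}',tabp(th)+R[:,2]*.019,R)
    for lean in(0,-15):
        print('lean',lean)
        t('grasp',*tcp_scoop([.4538,.0017,.003],163.5,0,f,lean))
        for x,p in((-45,0),(62,0),(58,-30)): t(f'tr{x},{p}',*tcp_scoop(T2w(x/1e3,-.0415,.005),TH,p,f,lean))
        for p in(0,45,55):
            nose=np.r_[BOX,.07]-.01*bx; t(f'dump{p}',*tcp_scoop(nose-S(BH,p)@[.045,0,0],BH,p,f,lean))
E
```

```text
[0.502 0.196 0.07 ] [0.49  0.363 0.23 ]
flip 1
lid0 [0.502 0.196 0.05 ] [15. 34. 99. -0. 47. 11.]
lid30 [0.501 0.21  0.135] [ 33.  36.  85. -27.  76.  39.]
lid50 [0.499 0.243 0.181] [ 42.  44.  74. -38.  97.  45.]
lean 0
grasp [ 0.519 -0.018  0.057] [ -9.  32. 101.  -0.  46. -82.]
tr-45,0 [ 0.552 -0.355  0.059] [-38.  40.  81.  -0.  59. -34.]
tr62,0 [ 0.56  -0.248  0.059] [-29.  38.  88.  -0.  55. -25.]
tr58,-30 [ 0.558 -0.27   0.018] [-44.  50.  76.  23.  76. -50.]
dump0 [0.504 0.167 0.124] [12. 27. 96. -0. 56.  8.]
dump45 [0.499 0.238 0.188] [ 40.  40.  75. -35.  94.  43.]
dump55 [0.498 0.259 0.194] [ 44.  46.  70. -40. 103.  45.]
lean -15
grasp [ 0.514 -0.016  0.058] [-10.  38.  90.   2.  67. -84.]
tr-45,0 [ 0.552 -0.35   0.06 ] [-44.  44.  74.  12.  72. -44.]
tr62,0 [ 0.56  -0.243  0.06 ] [-36.  41.  83.  14.  65. -39.]
tr58,-30 [ 0.559 -0.266  0.021] [-48.  56.  69.  31.  90. -54.]
dump0 [0.504 0.172 0.125] [  2.  27.  99.  18.  56. -12.]
dump45 [0.499 0.242 0.185] [ 35.  34.  80. -25.  84.  38.]
dump55 [0.497 0.262 0.19 ] [ 40.  39.  74. -31.  93.  42.]
flip -1
lid0 [0.502 0.19
[... 372 characters left out ...]
,-30 [ 0.558 -0.27   0.018] [-44.  50.  76.  23.  76. 130.]
dump0 [0.504 0.167 0.124] [  12.   27.   96.   -0.   56. -172.]
dump45 [0.499 0.238 0.188] [  40.   40.   75.  -35.   94. -137.]
dump55 [0.498 0.259 0.194] [  44.   46.   70.  -40.  103. -135.]
lean -15
grasp [ 0.514 -0.016  0.058] [-10.  38.  90.   2.  67.  96.]
tr-45,0 [ 0.552 -0.35   0.06 ] [-44.  44.  74.  12.  72. 136.]
tr62,0 [ 0.56  -0.243  0.06 ] [-36.  41.  83.  14.  65. 141.]
tr58,-30 [ 0.559 -0.266  0.021] [-48.  56.  69.  31.  90. 126.]
dump0 [0.504 0.172 0.125] [  2.  27.  99.  18.  56. 168.]
dump45 [0.499 0.242 0.185] [  35.   34.   80.  -25.   84. -142.]
dump55 [0.497 0.262 0.19 ] [  40.   39.   74.  -31.   93. -138.]
```

```bash
cat > open.py <<'E'
from h import *
def tp(th,r=.167,dz=0):
    R=tool(BH,th);return HINGE+S(BH,th)@np.array([-r,0,.004+dz])+R[:,2]*.019,R
p,R=tp(0)
ctrl.goto(p+[0,0,.2],R);ctrl.goto(p+[0,0,.06],R)
print(ctrl.move_l(p,.08,contact_N=8),ctrl.current_tool_pos())
ctrl.command_gripper(0);print('w',ctrl.current_grip_width()*91,ctrl.current_grasp_force())
for th in range(8,57,8):
    q,R=tp(th);ctrl.move_l(q,.12,R)
    print(th,np.round(ctrl.current_contact_force(),1))
shot('side','s1');print(ctrl.current_t())
E
python3 open.py
```

```text
False [0.50277256 0.19264298 0.05093971]
w 29.623196640327595 29.995124638080597
8 [14.6 -7.5  1.9]
16 [15.2 -7.3  2.3]
24 [14.9 -7.   4. ]
32 [15.6 -7.8  7.9]
40 [14.9 -7.3 10.1]
48 [14.  -6.8 13.1]
56 [13.6 -7.3 15.3]
7.8333
```

View pics/s1.png

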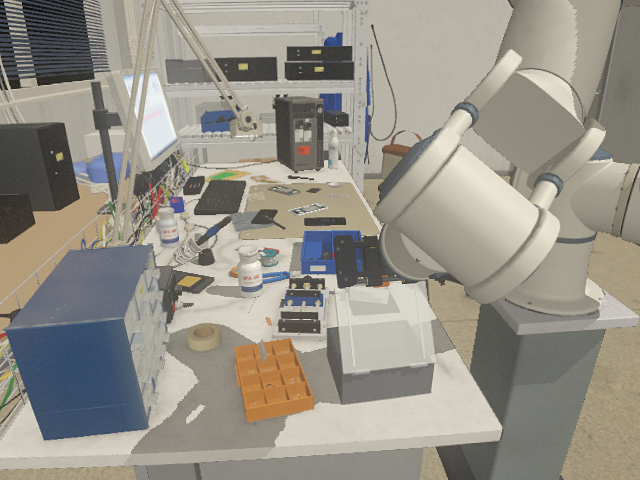

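```bash
cat > open2.py <<'E'
from h import *
R=ctrl.current_eef_rot();p=ctrl.current_tool_pos()
ctrl.command_gripper(.6);ctrl.move_l(p-.07*R[:,2],.15)
R0=tool(BH)
a=HINGE-.03*bx+[0,0,.27];ctrl.goto(a,R0);ctrl.command_gripper(0)
def at(x,z): q=HINGE+x*bx;return np.r_[q[:2],z]
ctrl.move_l(at(-.2,.33),.3);ctrl.move_l(at(-.2,.188),.25)
print(ctrl.move_l(at(.015,.188),.12,contact_N=15),ctrl.current_tool_pos()-HINGE)
ctrl.move_l(at(-.1,.2),.2)
ctrl.goto(np.array([.42,.0,.30]),tool(163.5));ctrl.command_gripper(.6)
shot('side','s2');shot('top','t2');print(ctrl.current_t())
E
python3 open2.py
python3 - <<'E'
import cv2,numpy as np
a=cv2.imread('pics/s2.png')[200:420,230:500];b=cv2.imread('pics/t2.png')[220:320,120:420]
c=np.zeros((600,800,3),np.uint8);a=cv2.resize(a,None,fx=1.5,fy=1.5);c[:330,:405]=a;c[335:595,:780]=cv2.resize(b,(780,260));cv2.imwrite('pics/c2.png',c)
E
```

```text
False [-0.00088665  0.01460308  0.12261887]
17.4083
```

View pics/c2.png

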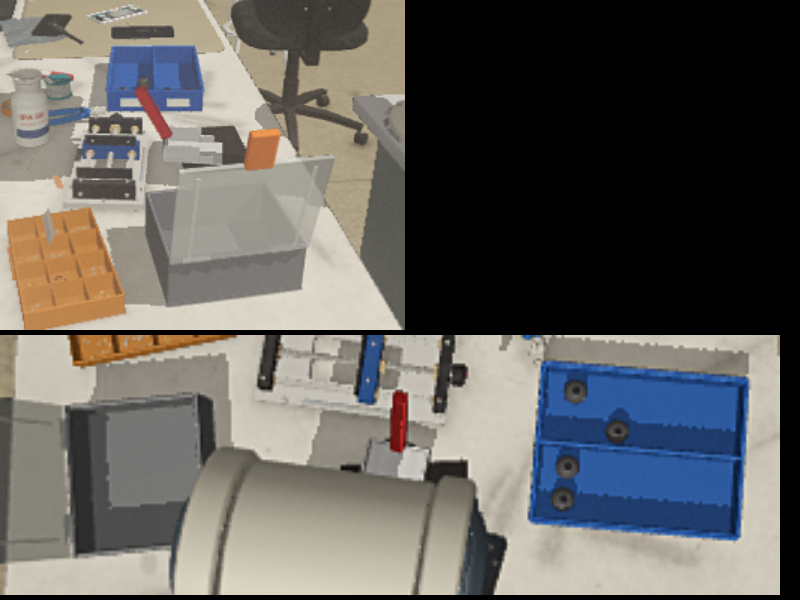

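```bash
cat > meas.py <<'E'
from h import *
import sys
im=shot('top',sys.argv[1]);si=shot('side',sys.argv[1]+'s')
hsv=cv2.cvtColor(im,cv2.COLOR_BGR2HSV);H,Sa,V=cv2.split(hsv)
h=blob(((Sa<30)&(V>110)).astype(np.uint8)*255,(252,255,300,308));q=quad(h);print('pan',q.tolist(),*rectinfo(onz('top',q,.01)))
r=cv2.boxPoints(cv2.minAreaRect(h));print('mar',*rectinfo(onz('top',r,.01)))
h=blob(((Sa>150)&((H<10)|(H>170))).astype(np.uint8)*255,(255,225,300,285));q=quad(h);print('handle',q.tolist(),onz('top',[q.mean(0)],.07).round(4))
a=im[220:320,220:420]
c=np.zeros((600,800,3),np.uint8);c[:400]=cv2.resize(a,(800,400),interpolation=3);c[400:,:400]=cv2.resize(si[230:330,270:470],(400,200),interpolation=3);cv2.imwrite(f'pics/{sys.argv[1]}c.png',c)
print(ctrl.current_t())
E
python3 -c "
from h import *
ctrl.goto(np.array([.36,-.30,.30]),tool(163.5))"
python3 meas.py m3
```

```text
pan [[299.0, 255.0], [278.0, 294.0], [256.0, 290.0], [252.0, 255.0]] c [0.4959 0.0265] L [0.125 0.063 0.1   0.134] ang [151.5  79.3   7.  -90.5]
mar c [0.493  0.0144] L [0.134 0.11  0.133 0.11 ] ang [-90.5 179.8  89.5   0.5]
handle [[274.0, 242.0], [275.0, 262.0], [271.0, 264.0], [271.0, 243.0]] [[0.5493 0.0171 0.07  ]]
18.675
```

View pics/m3c.png

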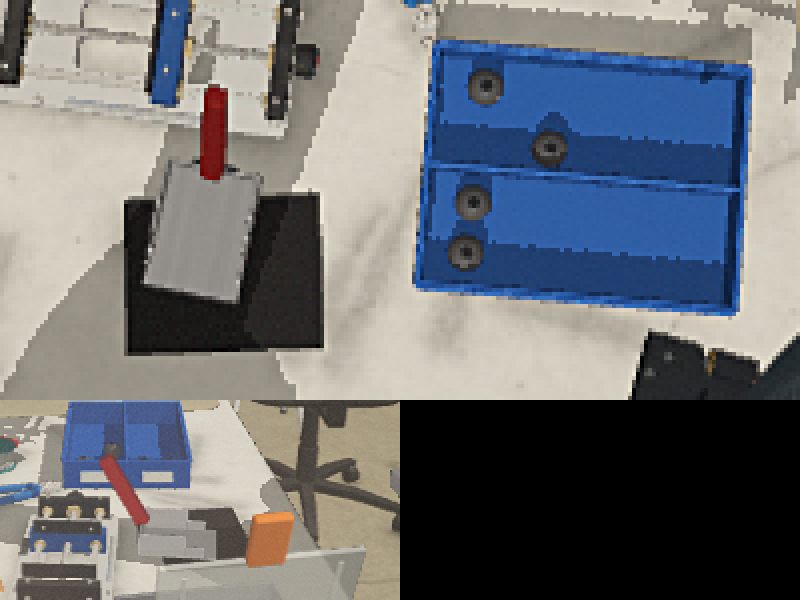

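```bash
python3 - <<'E'
from h import *
q=np.array([[262.5,260],[285.5,264.25],[280,295.5],[255.75,291.75]])
P=onz('top',q,.012);print(*rectinfo(P))
back=P[:2].mean(0);nose=P[2:].mean(0);print(back,nose,np.degrees(np.arctan2(*(nose-back)[[1,0]])))
hp=onz('top',np.array([[273.25,264.5]]),.03);ht=onz('top',np.array([[274,242.3]]),.11);print('handle base,top',hp,ht)
# handle bbox row front face at z: fixture heights check
for z in(.03,.06):print(z,onz('top',[[290.7,249],[274,252]],z).round(3).tolist())
E
```

```text
c [0.4834 0.0272] L [0.067 0.089 0.069 0.091] ang [-101.   170.    80.8  -11.7]
[0.52776597 0.01866057 0.012     ] [0.43906335 0.0356586  0.012     ] 169.1519518671503
handle base,top [[0.519878   0.01916198 0.03      ]] [[0.5734358  0.01026405 0.11      ]]
0.03 [[0.563, -0.03, 0.03], [0.555, 0.017, 0.03]]
0.06 [[0.56, -0.031, 0.06], [0.552, 0.015, 0.06]]
```

```bash
cat > grasp.py <<'E'
from h import *
p,R=tcp_scoop([.4834,.0272,.003],169.7)
ctrl.command_gripper(.4)
ctrl.goto(p+[-.0,0,.10],R)
print(ctrl.move_l(p,.08,contact_N=6),ctrl.current_tool_pos()-p)
ctrl.command_gripper(0);print('w',ctrl.current_grip_width()*91,ctrl.current_grasp_force(),ctrl.current_contact_force())
ctrl.move_l(p+[0,0,.12],.15)
print(ctrl.current_contact_force(),ctrl.current_wrist_torque(),ctrl.current_grip_width()*91)
shot('side','s4');print(ctrl.current_t())
E
python3 grasp.py
```

```text
False [ 3.27271109e-04 -2.16931955e-05  4.36267900e-04]
w 15.783491036520115 29.966304302215576 [ 0.006986   -0.12580445  2.95459208]
[-0.33002547 -0.58208934 -0.4925984 ] [ 0.09604421 -0.16537153  0.00734693] 16.159481481620308
23.475
```

View pics/s4.png

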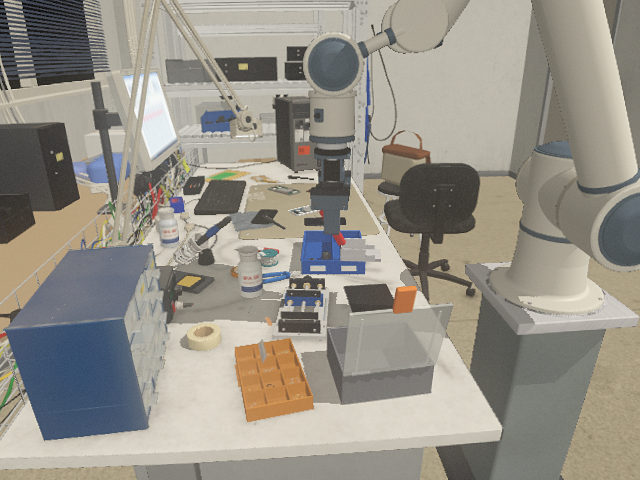

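```bash
python3 - <<'E'
from h import *
q=np.array([[433,42],[750,66],[738,314],[413,287]])/4+220
P=onz('top',q,.042);print(*rectinfo(P))
c=onz('top',np.array([[427,167],[740,189]])/4+220,.042);print('mid',c,c.mean(0))
cc=np.array([[486,85],[550,147],[473,201],[466,251]])/4+220
w=onz('top',cc,.028);print(((w-np.r_[TRAY,0])@S(TH)).round(3))
def t(n,p,R):
    k=ctrl.ik(p,R);print(n,np.round(p,3),None if k is None else np.round(k))
for p in(0,-30):
  t(p,*tcp_scoop(T2w(-.04,.0415,.06),TH,p))
E
```

```text
c [ 0.5181 -0.2393] L [0.223 0.173 0.225 0.171] ang [-94.9 175.2  84.8  -5.3]
mid [[ 0.52543826 -0.13058055  0.042     ]
 [ 0.50823931 -0.34789451  0.042     ]] [ 0.51683879 -0.23923753  0.042     ]
[[ 0.07  -0.06   0.028]
 [ 0.023 -0.019  0.028]
 [ 0.075  0.023  0.028]
 [ 0.077  0.058  0.028]]
0 [ 0.469 -0.343  0.114] [-42.  31.  90.  -0.  59. -38.]
-30 [ 0.468 -0.361  0.073] [-55.  46.  74.  19.  84. -56.]
```

```bash
sed -i 's/^TRAY=.*/TRAY=np.array([.518,-.2393]);TH=85.1/' h.py; cat > enter.py <<'E'
from h import *
import sys
ly=float(sys.argv[1]);x0=float(sys.argv[2]);P=2
def at(x,y,z,p=P): return tcp_scoop(T2w(x,y,z),TH,p)
p,R=at(x0,ly,.12);ctrl.goto(p+[0,0,.05],R);ctrl.move_l(p,.2)
q,_=at(x0,ly,.022)
print('down',ctrl.move_l(q,.1,contact_N=4),(ctrl.current_tool_pos()-q)[2])
e=S(TH)[:,1];ys=[]
for s in(1,-1):
    c=ctrl.current_tool_pos();hit=ctrl.move_l(q+s*.012*e,.02,contact_N=3)
    ys.append((ctrl.current_tool_pos()-q)@e);print('side',s,hit,ys[-1],np.round(ctrl.current_contact_force(),1))
dy=np.mean(ys);q=q+dy*e;ctrl.move_l(q,.03)
hit=ctrl.move_l(q-[0,0,.025],.03,contact_N=3)
z=ctrl.current_tool_pos()[2];print('floor',hit,'tcp z',z,'vs pred',at(x0,ly,.004)[0][2],'dy',dy)
shot('top','e_'+sys.argv[3]);shot('side','es_'+sys.argv[3]);print(ctrl.current_t())
open('st.txt','w').write(f'{ly+dy} {x0} {z}')
E
python3 enter.py .0415 -.045 b; python3 - <<'E'
import cv2,numpy as np
a=cv2.imread('pics/e_b.png')[215:315,310:420];b=cv2.imread('pics/es_b.png')[210:300,270:400]
c=np.zeros((600,800,3),np.uint8);c[:400,:440]=cv2.resize(a,(440,400));c[:249,440:]=cv2.resize(b,(360,249));cv2.imwrite('pics/c5.png',c)
E
```

```text
down False 0.0006340284807435509
side 1 True 0.004363304659085176 [ 3.  -1.2  0.4]
side -1 True 0.0036409407399527866 [-0.6  0.1 -1. ]
floor True tcp z 0.061185117062645 vs pred 0.06034027043480124 dy 0.004002122699518981
28.0083
```

View pics/c5.png

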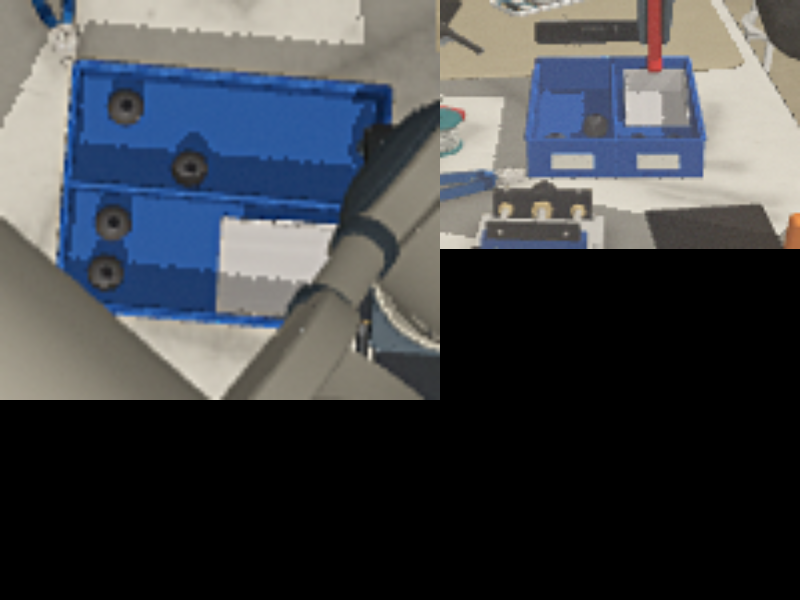

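```bash
cat > push.py <<'E'
from h import *
import sys
ly=float(sys.argv[1]);x0=float(sys.argv[2]);z=float(sys.argv[3])
def at(x,p,zo=None,y=ly):
    return tcp_scoop(T2w(x,y,.004 if zo is None else zo),TH,p)
dz=z-at(x0,2)[0][2]   # z correction
q,R=at(x0,2);ctrl.move_l(q+[0,0,dz+.0007],.03,R)
q,R=at(.067,2);hit=ctrl.move_l(q+[0,0,dz+.0002],.06,R,contact_N=25)
f=ctrl.current_contact_force();x=.067-(S(TH)[:,0]@(q-ctrl.current_tool_pos()));print('push',hit,'x',x,np.round(f,1))
shot('top','p_'+sys.argv[4]);shot('side','ps_'+sys.argv[4])
# tilt nose up about back bottom edge
back=x-.045
for p in(-6,-13,-20,-26):
    o=S(0,p)@np.array([.045,0,0])
    a,R=at(back-.001+o[0],p,.004+o[2]+.002);ctrl.move_l(a+[0,0,dz],.06,R)
    print(p,np.round(ctrl.current_contact_force(),1))
ctrl.sleep(.4)
shot('top','q_'+sys.argv[4]);shot('side','qs_'+sys.argv[4]);print(ctrl.current_t())
n=sys.argv[4];g=lambda k:cv2.imread(f'pics/{k}_{n}.png')
c=np.zeros((600,800,3),np.uint8)
for i,k in enumerate('pq'):
    c[i*300:i*300+300,:330]=cv2.resize(g(k)[215:315,310:420],(330,300));c[i*300:i*300+300,340:773]=cv2.resize(g(k+'s')[210:300,270:400],(433,300))
cv2.imwrite(f'pics/pc_{n}.png',c)
E
python3 push.py .0409 -.045 .0612 b
```

```text
push False x 0.0657293672506488 [-3.4 -8.6  1.7]
-6 [ 0.3  0.6 -1.5]
-13 [-0.3  1.  -1. ]
-20 [-0.9  0.2 -1.1]
-26 [-0.5  0.9 -0.6]
32.0667
```

View pics/pc_b.png

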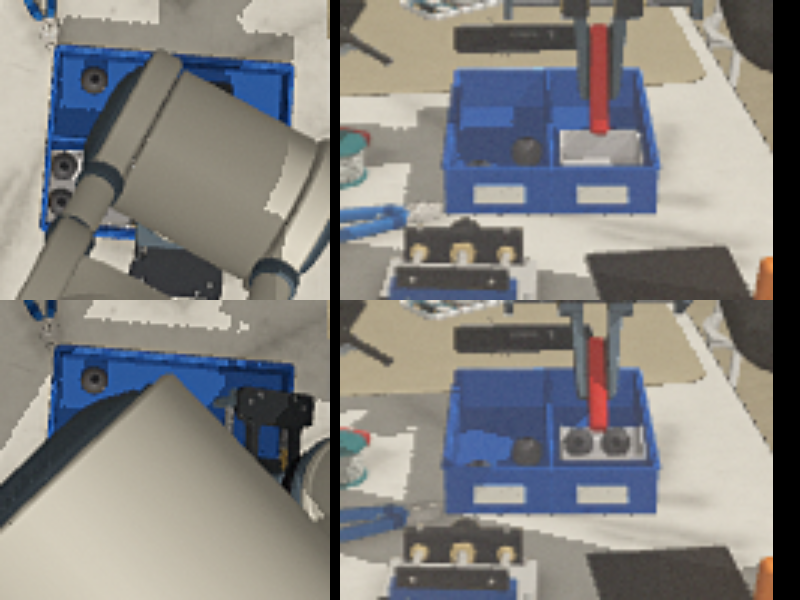

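```bash
cat > dump.py <<'E'
from h import *
import sys
n=sys.argv[1]
ctrl.move_l(ctrl.current_tool_pos()+[0,0,.11],.15)
def nose(x,z,p):
    return tcp_scoop(np.r_[BOX,0]+S(BH)@[x,0,z]-S(BH,p)@[.045,0,0],BH,p)
a,R=nose(-.11,.17,-22);ctrl.move_l(a,.2,R)
a,R=nose(-.03,.11,-18);ctrl.move_l(a,.12,R)
shot('side','d0_'+n)
for p,z in((0,.09),(15,.075),(25,.065),(35,.06),(45,.058),(50,.058)):
    a,R=nose(-.025,z,p);ctrl.move_l(a,.08,R)
ctrl.sleep(.7)
print(np.round(ctrl.current_contact_force(),1));shot('side','d1_'+n);shot('top','d2_'+n)
a,R=nose(-.06,.16,20);ctrl.move_l(a,.2,R)
a,R=nose(-.15,.17,0);ctrl.move_l(a,.25,R)
shot('top','d3_'+n);shot('side','d4_'+n);print(ctrl.current_t(),ctrl.current_grip_width()*91)
g=lambda k:cv2.imread(f'pics/{k}_{n}.png')
c=np.zeros((600,800,3),np.uint8)
for i,k in enumerate(('d0','d1','d4')): c[:300,i*265:i*265+260]=cv2.resize(g(k)[230:410,300:460],(260,300))
c[300:,:400]=cv2.resize(g('d2')[220:320,130:230],(400,300));c[300:,400:]=cv2.resize(g('d3')[220:320,130:230],(400,300))
cv2.imwrite(f'pics/dc_{n}.png',c)
E
python3 dump.py b
```

```text
[-0.4  0.7 -1.8]
40.525 15.712343013086963
```

View pics/dc_b.png

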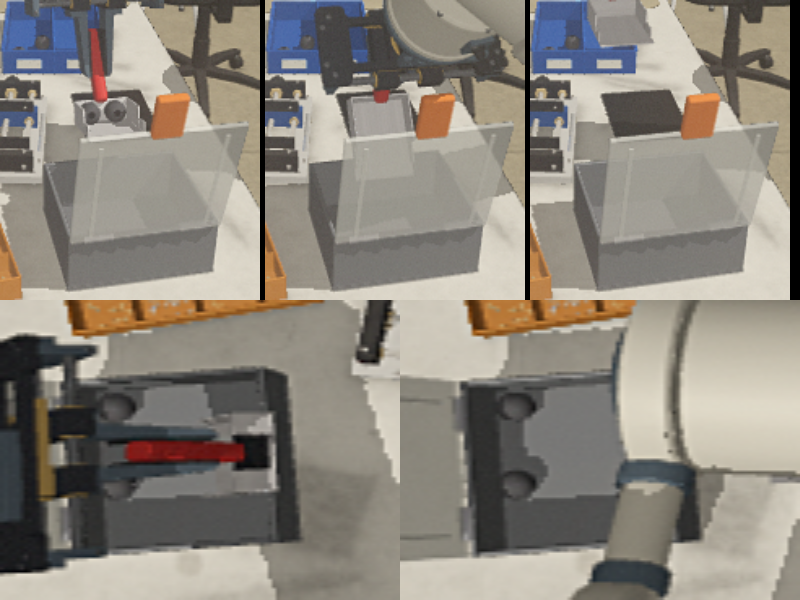

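```bash
sed -e 's/for s in(1,-1)/for s in()/' -e 's/dy=np.mean(ys)/dy=0/' enter.py > enter2.py; python3 enter2.py -.0421 -.047 a && Z=$(cut -d' ' -f3 st.txt) && echo $Z && python3 - <<'E'
z=float(open('st.txt').read().split()[2]); assert .0585<z<.0625,z
E
[ $? = 0 ] && python3 push.py -.0421 -.047 $Z a
```

```text
down False 0.0006827257653306273
floor True tcp z 0.06292937594330354 vs pred 0.06034027043480124 dy 0
44.3833
0.06292937594330354Traceback (most recent call last):
  File "<stdin>", line 1, in <module>
AssertionError: 0.06292937594330354
```

```bash
python3 - <<'E'
from h import *
p=ctrl.current_tool_pos();print(p,np.round(ctrl.current_contact_force(),1))
ctrl.move_l(p+[0,0,.004],.03);ctrl.sleep(.3);print(np.round(ctrl.current_contact_force(),1))
print(ctrl.move_l(p-[0,0,.006],.02,contact_N=2.5),ctrl.current_tool_pos()[2],np.round(ctrl.current_contact_force(),1),np.round(ctrl.current_wrist_torque(),2))
g=lambda k:cv2.imread(f'pics/{k}_a.png')
c=np.zeros((600,800,3),np.uint8)
c[:400,:440]=cv2.resize(g('e')[215:315,310:420],(440,400));c[:249,440:]=cv2.resize(g('es')[210:300,270:400],(360,249));cv2.imwrite('pics/c6.png',c)
E
```

```text
[ 0.54981702 -0.35520812  0.06309942] [ 0.5  1.3 -1. ]
[ 0.6  0.9 -0.7]
True 0.06216649177918196 [-0.2 -1.3  1.7] [-0.01 -0.26 -0.01]
```

View pics/c6.png

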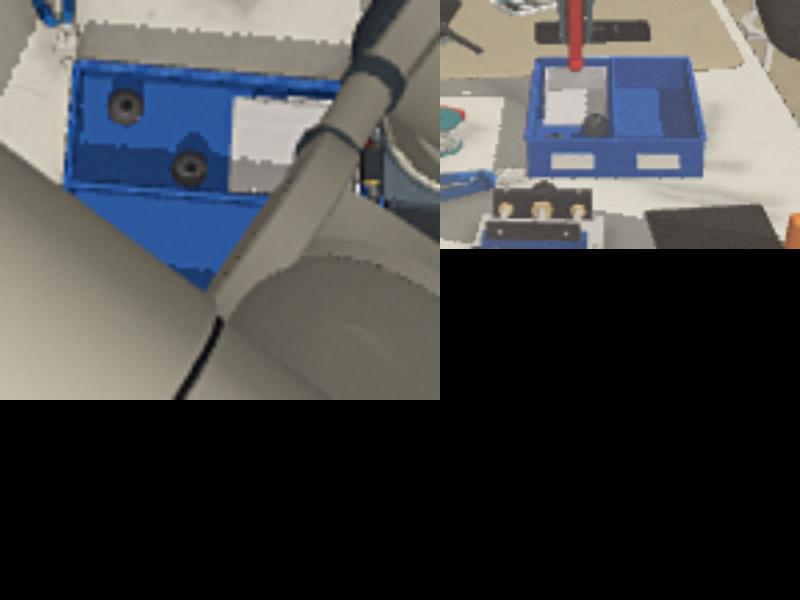

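```bash
python3 push.py -.0421 -.047 .0621 a
```

```text
push False x 0.06606737285947886 [-2.4 -5.1  0.8]
-6 [-0.9  0.4 -1.3]
-13 [ 0.9 -0.  -0.2]
-20 [ 0.4  0.1 -1. ]
-26 [-0.2 -0.4 -1. ]
49.325
```

View pics/pc_a.png

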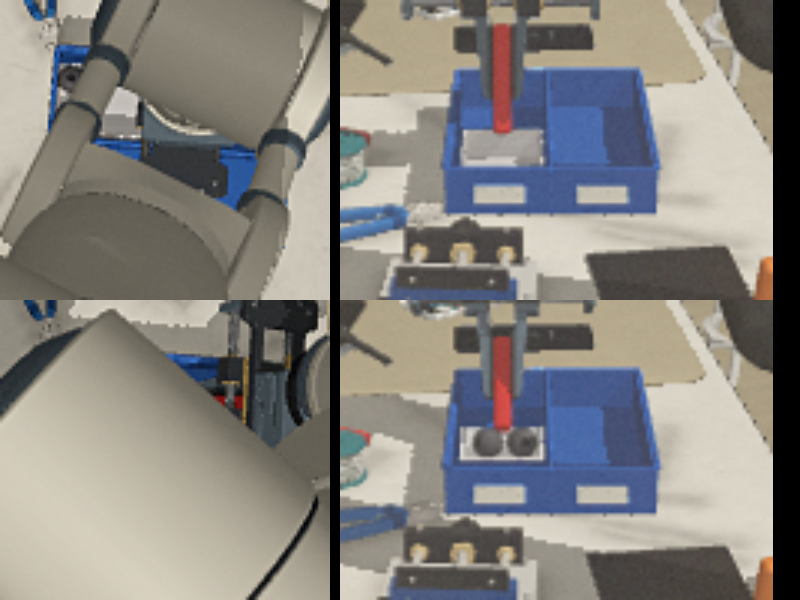

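```bash
python3 dump.py a; cat > place.py <<'E'
from h import *
p,R=tcp_scoop([.453,.0146,.003],91,-.5)
ctrl.move_l(p+[0,0,.08],.2,R);ctrl.move_l(p+[0,0,.01],.08)
shot('side','pl0')
print(ctrl.move_l(p-[0,0,.003],.02,contact_N=2.5),(ctrl.current_tool_pos()-p)[2],np.round(ctrl.current_wrist_torque(),2),ctrl.current_t())
E
python3 - <<'E'
import cv2,numpy as np
g=lambda k:cv2.imread(f'pics/{k}_a.png')
c=np.zeros((600,800,3),np.uint8)
c[:300,:400]=cv2.resize(g('d2')[225:315,140:230],(400,300));c[300:,:400]=cv2.resize(g('d3')[225:315,140:230],(400,300))
c[:300,400:]=cv2.resize(g('d3')[215:315,310:420],(400,300));c[300:,400:]=cv2.resize(g('d4')[200:400,260:460],(400,300))
cv2.imwrite('pics/c7.png',c)
E
```

```text
[ 0.2 -0.5 -2.1]
57.8167 15.894913131198141
```

View pics/c7.png

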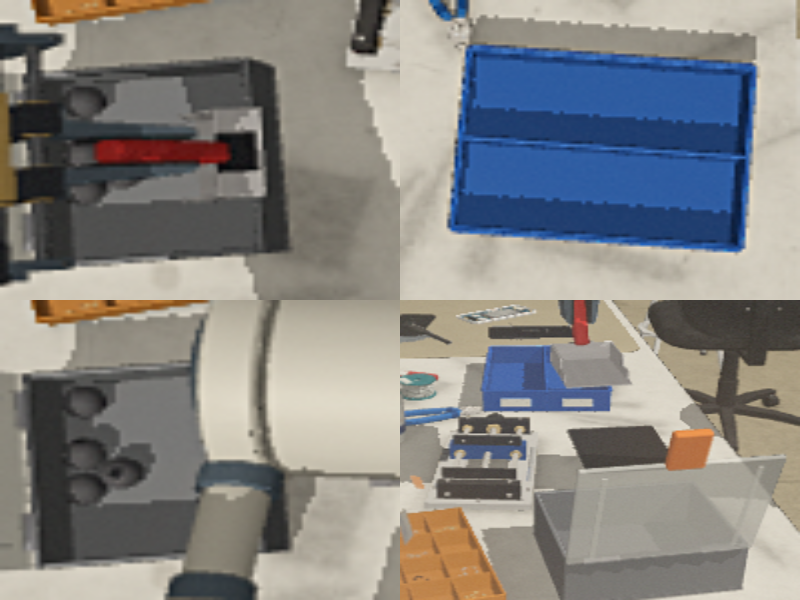

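```bash
cat >> place.py <<'E'
ctrl.command_gripper(.35);ctrl.sleep(.2)
ctrl.move_l(ctrl.current_tool_pos()+[0,0,.13],.15)
ctrl.goto(np.array([.42,-.30,.32]),tool(91))
im=shot('top','pl1');shot('side','pl2')
h_=cv2.cvtColor(im,cv2.COLOR_BGR2HSV);H,Sa,V=cv2.split(h_)
m=((Sa<40)&(V>95)).astype(np.uint8)*255;m[:271]=0;m[306:]=0;m[:,:253]=0;m[:,298:]=0
h=blob(m,(253,271,298,306));q=quad(h);print(q.tolist(),*rectinfo(onz('top',q,.012)))
h=blob(((Sa>150)&((H<10)|(H>170))).astype(np.uint8)*255,(255,225,330,320));q=quad(h);print('handle',q.tolist(),onz('top',[q.mean(0)],.07).round(4))
print(ctrl.current_t())
E
python3 place.py
```

```text
True 0.00258247363594135 [ 0.16 -0.32 -0.12] 60.15
[[293.0, 300.0], [263.0, 301.0], [262.0, 277.0], [292.0, 276.0]] c [0.4533 0.0085] L [0.084 0.067 0.085 0.067] ang [  91.3    2.8  -88.6 -177.7]
handle [[310.0, 288.0], [290.0, 290.0], [294.0, 285.0], [309.0, 285.0]] [[ 0.456  -0.0587  0.07  ]]
63.0083
```

```bash
cat > close.py <<'E'
from h import *
R=tool(BH)
def at(x,z): q=HINGE+x*bx;return np.r_[q[:2],z]
ctrl.command_gripper(0)
ctrl.goto(at(-.15,.36),R);ctrl.move_l(at(.12,.36),.3);ctrl.move_l(at(.12,.207),.2)
r=.15
for th in range(100,4,-8):
    t=np.radians(th);c=.008
    a=at(-r*np.cos(t)+c*np.sin(t),.0655+r*np.sin(t)+c*np.cos(t))
    ctrl.move_l(a,.12);f=ctrl.current_contact_force()
    print(th,np.round(f,1),end=' ')
    if np.linalg.norm(f)>25: print('STOP');break
print('press',ctrl.move_l(at(-r,.06),.03,contact_N=8),ctrl.current_tool_pos()[2])
ctrl.move_l(ctrl.current_tool_pos()+[0,0,.12],.15)
ctrl.goto(np.array([.36,-.32,.32]),R)
t=shot('top','f0');s=shot('side','f1');print(ctrl.current_t())
c=np.zeros((600,800,3),np.uint8);c[:300,:600]=cv2.resize(t[170:320,130:430],(600,300),interpolation=3);c[300:,:400]=cv2.resize(s[210:410,220:460],(400,300))
c[300:,400:]=cv2.resize(s[240:340,320:453],(400,300),interpolation=3);cv2.imwrite('pics/c8.png',c)
E
python3 close.py
```

```text
100 [-0.1  0.2  0.5] 92 [-0.4 -0.1  0.3] 84 [-0.   0.8  1. ] 76 [ 0.2  0.6 -0.5] 68 [-0.3 -0.2  0.4] 60 [ 0.4  0.7 -0.4] 52 [ 0.1 -0.1  0.1] 44 [0.  0.4 0.2] 36 [ 0.2  0.3 -0.5] 28 [0.8 0.  0.6] 20 [ 0.4 -0.3  1.1] 12 [0.7 0.8 0.8] press True 0.07427599059417665
75.9917
```

View pics/c8.png

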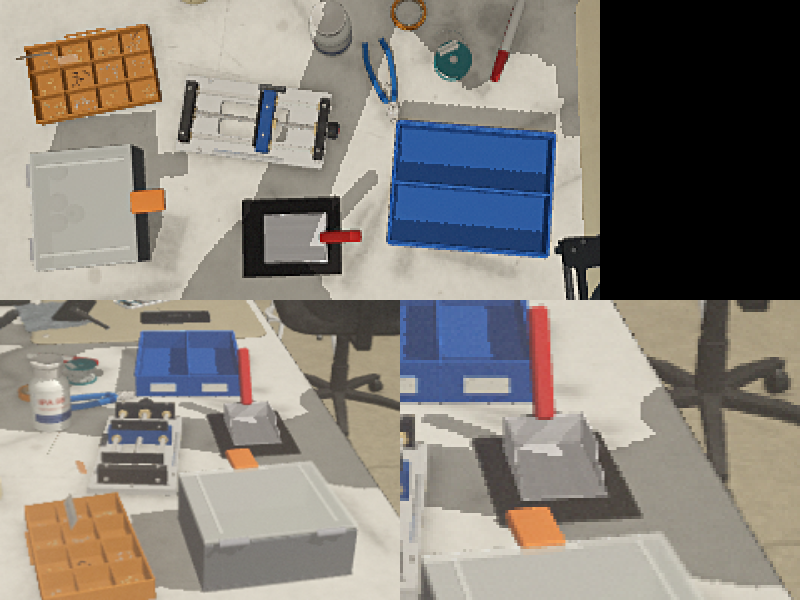

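```bash
python3 -c "
from bench import ctrl
print(ctrl.sign_off())"
```

```text
the job is handed in; nothing more can be done
None
```

Handed in at about 76 s: all four ferrite cores that were present are in the parts box, the lid is shut, and the scoop stands level on its mat about 6 mm off the middle; I didn't touch the reel, bottle or phone.

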